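# Nudge the rolled-down objective back up its gutter

## Robot

A 7-joint arm with a two-finger parallel gripper is mounted at the origin on the work surface. World frame = base frame: x ahead of the robot, y to its left, z up, the work surface at z = 0. Lengths are in mm, angles in rad, forces in N, time in s.
With the tool pointing down it reaches from about 350 to 900 mm from the base axis. Payload 7.2 kg.
Tool frame: the origin (TCP) lies midway between the tips of the shut fingers; the grasp point (between the pads) lies 19 mm behind it; z points along the fingers, y is the line along which they close (so a half turn about z gives the same grasp; the last joint's range is limited). The gripper opens to 88 mm and grips with 3 to 60 N. Pads are 20 mm wide; open, the fingers measure 115 mm over their backs; the gripper's body (75 mm by 178 mm) begins 61 mm behind the grasp point.
Start: joints at [1.159, 0.411, -0.013, 1.596, 0.006, 1.134, -0.082], TCP at [210.655, -588.433, 222.653] pointing down, gripper open.
Joint ranges: [-2.95, 2.95], [-0.29, 1.99], [-1.47, 1.44], [0.14, 2.54], [-1.03, 4.17], [0.13, 1.85], [-2.86, 2.86]. Speed limits (rad/s): [2.39, 2.39, 3.01, 3.01, 3.14, 3.14, 3.14].

## Interface

Orientations are given as a 3x3 rotation matrix whose columns are the frame's x, y, z axes.
In Python, from station import sense, capture, camera_model, sign_off gives the robot as it stands.
- The arm moves only by the tool drive_tool, never from a script. Its argument "targets" is one flat list of numbers, 7 for each row, row after row: the shift along the tool's x, y, z in mm, then the turn, a rotation vector about the tool's x, y, z in degrees, then the finger opening in mm, from 0 to 87.8. In form: [x, y, z, ax, ay, az, jaw, x, y, z, ax, ay, az, jaw, ...]. A call has 1 to 20 rows; each row is the pose to reach, as a shift and turn from the pose commanded when the call began, along the tool's axes at that moment; what a row does not reach only later rows make up. A row lasts 1/10 s, in which the tool goes at most 50 mm and 8.59 degrees, less where a joint would pass 70% of its speed; a pose out of reach is approached as far as the arm can. A call with a gripper value outside its range is refused whole. The fingers move at their own pace and stop on an object; "squeeze" is the grip in N (left out, the last holds). Time passes only in rows, so rows that repeat a pose let the fingers close. It gives the time, the measured TCP pose, the force, the opening and the grip force at its end, in the units of the state.
- sense(): the state, without advancing time (a new reading comes with each control period).
- capture(name): name is "scene" or "top" or "wrist"; returns the picture (400x640x3 uint8, red, green, blue); there is no depth.
- camera_model(name): a dict with "fx", "fy", "cx", "cy" (pixels), "k1" (the pictures are not rectified: a ray, as slopes to the right and down, at radius r is drawn at 1 + k1 r^2 times it, then the intrinsics apply), "R" (3x3) and "t" (3): a world point X has camera coordinates R X + t. Camera axes: x right, y down, z forward; pixel columns grow to the right and rows downward; lengths in mm; the calibration is good to about 2 mm. A picture is of the moment at which its call begins: read the wrist's pose just before it. camera_model takes no time and is no camera call; for the wrist camera it gives the pose at the moment of the call.
- sign_off(): hands the job in; it is judged then, once.
The state is a dict: "t": time; "qpos": joint angles; "qd": joint speeds; "joint_efforts": joint torques, N m; "position": TCP position; "eef_rot": TCP orientation; "wrist_force": force on the tool from outside, world axes, zero at the start; "ft_torque": the same for the moment, N m; "width": opening from 0.0 (shut) to 1.0 (fully open); "gripper_force": force on a finger pad.
Only numpy, scipy, OpenCV 4.12 (cv2) and the standard library are available. Lean on these libraries where they do the work, as an engineer would, in place of code of your own. Each camera call takes 0.05 s, during which the arm holds its last target. There are 200 camera calls.

## Task

The microscope objective lying in the sloped metal gutter has rolled down to the low end. Push it gently with the fingertips so that it rolls up the gutter, drops into the recess at the top against the end stop and stays there, then take the hand away. Do not pinch or lift it, do not flick it, and leave the things standing around the gutter alone.

Things in the scene. Friction and masses are not known exactly. Their poses are not given: they have to be found in the camera images.
- gutter: Fixed aluminium gutter, open on top, 224 mm long, 78 wide (70 inside). Frame: x uphill along the floor, which slopes 0.12 rad; y across; z square to the floor. Origin on the floor surface, mid-width, 45 mm above the table. Floor (z=0) from x=-110 to +75 mm, then a recess 4 mm deep to the stop face at x=+106 (22 high). Side walls 12 high. Low lip 8 high at x=-110 to -104, nothing beyond.
- objective: Microscope objective across the gutter: steel barrel 36 mm in diameter, 44 long, tapered nose, brass thread, 60 long over all, about 0.2 kg (varies). Polished (friction about 0.3), rolls freely. Origin on its axis near mid-barrel; own y = barrel axis, about which it spins. Starts against the low lip, axis at gutter x=-89, z=18 mm; if let go on the slope it rolls back down.
- home (a point): Where the objective's origin is when home in the recess at the top: gutter x=+86.5 mm, y=0, z=+14 mm. Lying there it has 1 to 2 mm of play between the recess's 4 mm step and the end stop, and may lie up to 7 mm to either side across the gutter.
- spare: A bystander: a second objective of the same make, 36 mm across and 60 mm tall, standing upright on the table beside the gutter. Origin at the centre of its underside.
- dish: A bystander: a clear open culture dish, 60 mm across, 15 mm tall, on the table beside the gutter. Origin at the centre of its underside.
- eyepiece: A bystander: a black eyepiece, 40 mm across, 56 mm tall, standing on the table beside the gutter. Origin at the centre of its underside.
Mind the look-alikes: they are no part of the job. What is shaped like the objective but purple is not meant.

How it is judged:
By the outcome, as a careful person would: the job done as asked, in the order asked, and still so for the second after the job is handed in, with the robot touching nothing.
It also fails if it takes over 40 s, if anything falls off the work surface, if the arm or the gripper's body presses on something with over 40 N, if the wrist force passes 120 N, or if a joint passes its speed limit or range.

## Working session

There is one attempt and no reset: what is moved stays moved. The work goes in short steps, Python scripts to look and compute and a tool call to move; the robot and the scene stay as the last step left them, time stands still between calls to the robot, and variables do not carry over. Pictures are saved under pics/ and viewed, at most 10 in all, crops included, and the job is handed in when it is done.

Besides the shell and the picture viewer there is one more tool, called after "Call:" by a JSON object that holds its "name" and its "arguments". drive_tool: Moves the arm, as the interface text tells. Its arguments: {"type":"object","properties":{"targets":{"type":"array"},"squeeze":{"type":"number"}},"required":["targets"]}

```bash
mkdir -p pics
python3 - <<'E'
from station import *
import cv2
for n in("scene","top"):
    cv2.imwrite(f"pics/{n}0.png",capture(n)[:,:,::-1])
    m=camera_model(n);print(n,{k:(v if not hasattr(v,'tolist') else v.tolist()) for k,v in m.items()})
s=sense();print(s['t'],s['position'],s['eef_rot'],s['wrist_force'])
E
```

```text
scene {'fx': 402.3607524576194, 'fy': 402.3607524576194, 'cx': 319.50685999228256, 'cy': 192.20302110839833, 'k1': 0.014215411676428358, 'R': [[-0.7207899330015552, 0.6930106301659293, 0.014076184164574512], [0.36306471448634764, 0.39476131361819916, -0.8440068236485894], [-0.5904624336725924, -0.6032410560857534, -0.5361476873716646]], 't': [344.8903880778525, -142.79835711443891, 1004.9059181864842]}
top {'fx': 397.9513844399232, 'fy': 397.9513844399232, 'cx': 312.84598332610983, 'cy': 199.513297774474, 'k1': -0.029024232624261844, 'R': [[0.0005389464521006658, -0.9994267144717662, 0.03385191186465462], [-0.9964899604030933, -0.0033705124437429126, -0.08364447657620784], [0.0837106226984543, -0.03368801041969015, -0.9959205036554873]], 't': [4.467641389806643, 527.7348792324378, 697.0370328239526]}
0.1 [ 210.45698564 -588.0186974   221.87888792] [[ 9.41470803e-01  3.37094010e-01 -5.96337430e-04]
 [ 3.37094516e-01 -9.41469892e-01  1.31512455e-03]
 [-1.18113129e-04 -1.43917344e-03 -9.99998957e-01]] [-0.11913907 -0.60392532  1.10746824]
```

View pics/top0.png

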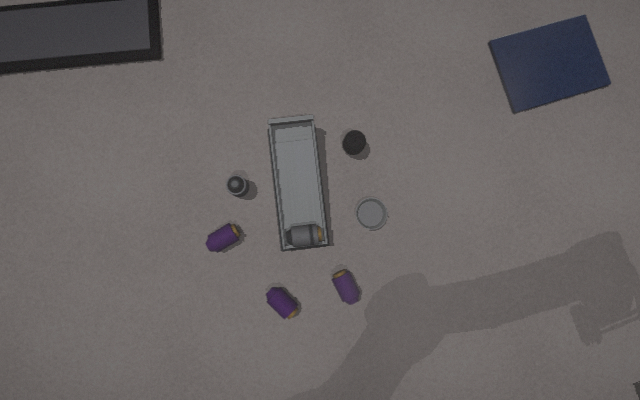

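View pics/scene0.png

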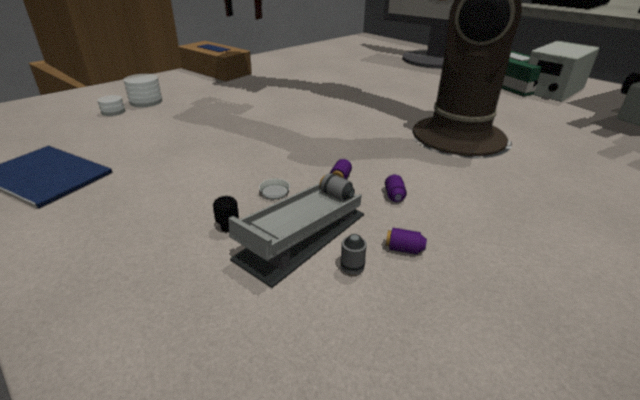

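The top view shows the gutter's low lip near (282,249)-(330,246) and its stop end near (270,120)-(314,116). The objective is at (304,236), the spare at (237,186), the dish at (371,213) and the eyepiece at (354,142). Next I'll enlarge both views to get the corners.

Run:
```python
import cv2,numpy as np
a=cv2.imread("pics/top0.png")[105:260,220:395]; b=cv2.imread("pics/scene0.png")[165:285,205:375]
a=cv2.resize(a,None,fx=3.8,fy=3.8,interpolation=cv2.INTER_CUBIC); b=cv2.resize(b,None,fx=4.5,fy=4.5,interpolation=cv2.INTER_CUBIC)
for im,(x0,y0,f) in((a,(220,105,3.8)),(b,(205,165,4.5))):
    h,w=im.shape[:2]
    for u in range(x0-x0%20+20,x0+int(w/f),20): cv2.putText(im,str(u),(int((u-x0)*f),10),0,.35,(0,255,255));cv2.line(im,(int((u+.5-x0)*f),12),(int((u+.5-x0)*f),20),(0,255,255))
    for v in range(y0-y0%20+20,y0+int(h/f),20): cv2.putText(im,str(v),(0,int((v-y0)*f)),0,.35,(0,255,255));cv2.line(im,(24,int((v+.5-y0)*f)),(32,int((v+.5-y0)*f)),(0,255,255))
cv2.imwrite("pics/a.png",np.clip(a*1.5,0,255).astype('u1'));cv2.imwrite("pics/b.png",np.clip(b*1.5,0,255).astype('u1'))
```

```text
(no output)
```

View pics/a.png

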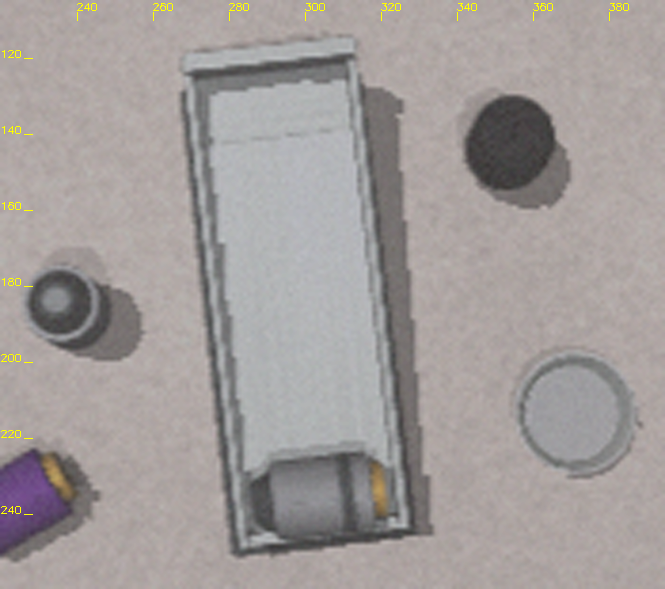

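View pics/b.png

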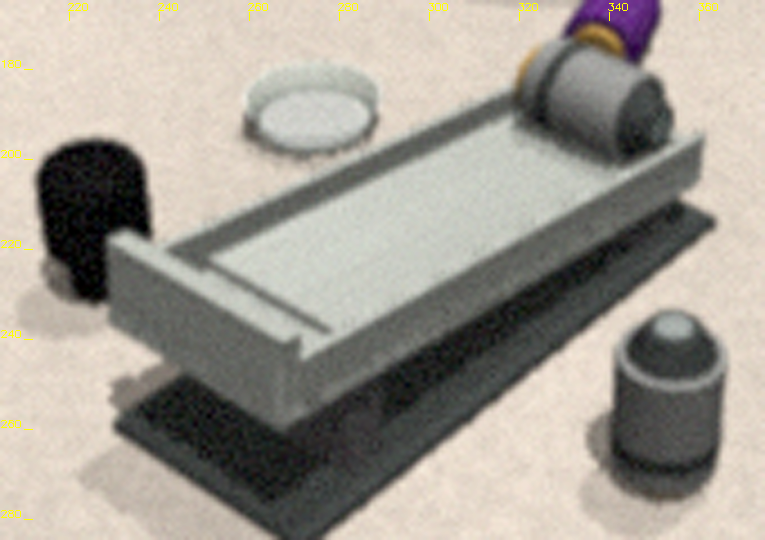

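The enlarged views give clear stop-plate and wall corners. In the crops these are stop inner edge (187,74)/(355,55) and low wall ends (240,548)/(410,527) in the top view, and (703,135), (112,232), (300,337) in the scene view. I'll fit the gutter pose to them.

```bash
cat > h.py <<'E'
import numpy as np,cv2
from scipy.optimize import least_squares
from scipy.spatial.transform import Rotation as Ro
from station import *
def proj(m,X):
    d=np.array([m['k1'],0,0,0,0.]);K=np.array([[m['fx'],0,m['cx']],[0,m['fy'],m['cy']],[0,0,1]])
    return cv2.projectPoints(np.atleast_2d(X).astype(float),cv2.Rodrigues(np.array(m['R']))[0],np.array(m['t'],float),K,d)[0][:,0]
def gut(p):
    return Ro.from_euler('ZY',[p[2],-0.12]).as_matrix(),np.array([p[0],p[1],45.])
E
python3 - <<'E'
from h import *
T,S=camera_model("top"),camera_model("scene")
t=[((106,39,22),(187,74)),((106,-39,22),(355,55)),((114,39,22),(183,55)),((114,-39,22),(353,37)),((-110,39,12),(240,548)),((-110,-39,12),(410,527)),((75,35,0),(214,142)),((75,-35,0),(354,128))]
s=[((114,-39,22),(112,232)),((106,39,22),(300,337)),((-110,39,12),(703,135)),((114,39,22),(283,350))]
tp=np.array([b for a,b in t])/3.8+[219.5,104.5]; sp=np.array([b for a,b in s])/4.5+[204.5,164.5]
tX=np.array([a for a,b in t],float);sX=np.array([a for a,b in s],float)
def f(p):
    R,o=gut(p);return np.r_[(proj(T,tX@R.T+o)-tp).ravel(),(proj(S,sX@R.T+o)-sp).ravel()]
r=least_squares(f,[480,50,0.],loss='soft_l1');print(r.x,np.round(f(r.x).reshape(-1,2),1).tolist())
R,o=gut(r.x);print(R.round(4).tolist());
for n,p in(("obj",(-89,0,18)),("home",(86.5,0,14))):
    X=R@p+o;print(n,X.round(1),proj(T,X),proj(S,X))
def loc(c,z):
    u=np.array(c)/3.8+[219.5,104.5]
    return least_squares(lambda q:(proj(T,[q[0],q[1],z])[0]-u),[480,50]).x.round(0)
for n,c,z in(("spare",(62,305),55),("eyepiece",(510,142),56),("dish",(575,412),8)):
    q=loc(c,z);print(n,q,(R.T@(np.r_[q,z]-o)).round(0))
E
```

```text
[5.53544991e+02 3.33930843e+01 1.21526366e-01] [[-1.6, -0.2], [0.2, -0.2], [-1.1, 0.1], [0.1, -0.2], [-0.1, 0.7], [-0.2, 0.8], [-3.4, 1.4], [-0.4, 0.6], [-2.9, 1.2], [-0.8, -1.6], [-0.3, -0.6], [-1.5, -2.1]]
[[0.9855, -0.1212, -0.1188], [0.1204, 0.9926, -0.0145], [0.1197, -0.0, 0.9928]]
obj [463.7  22.4  52.2] [[303.57248699 235.17031956]] [[335.22274675 186.56284323]]
home [637.1  43.6  69.3] [[291.54873292 133.37976956]] [[260.29470607 225.87065429]]
spare [550. 139.] [ 10. 105.   9.]
eyepiece [626. -65.] [  61. -106.    4.]
dish [ 504. -102.] [ -70. -128.  -29.]
```

```bash
cat >> h.py <<'E'
P=[553.5,33.4,0.1215]; G,O=gut(P); TR=G@np.diag([1,-1,-1.])
def rel(g):
    s=sense();E=np.array(s['eef_rot']);d=E.T@(G@np.array(g,float)+O-s['position'])
    print(g,d.round(1),np.degrees(Ro.from_matrix(E.T@TR).as_rotvec()).round(2))
def here():
    s=sense();print(s['t'],'gutter',(G.T@(np.array(s['position'])-O)).round(1),'F',np.round(s['wrist_force'],2))
E
python3 -c "
from h import *
here();rel((-130,0,85))"
```

```text
0.1 gutter [-391.7 -575.3  225.4] F [-0.12 -0.6   1.11]
(-130, 0, 85) [ 396.6 -500.   108.7] [-0.85  6.86 12.72]
```

Call:
{"name": "drive_tool", "arguments": {"targets": [200, -250, 30, -0.4, 3.4, 6.4, 14, 200, -250, 30, -0.4, 3.4, 6.4, 14, 200, -250, 30, -0.4, 3.4, 6.4, 14, 200, -250, 30, -0.4, 3.4, 6.4, 14, 200, -250, 30, -0.4, 3.4, 6.4, 14, 200, -250, 30, -0.4, 3.4, 6.4, 14, 396.6, -500, 108.7, -0.85, 6.86, 12.72, 14, 396.6, -500, 108.7, -0.85, 6.86, 12.72, 14, 396.6, -500, 108.7, -0.85, 6.86, 12.72, 14, 396.6, -500, 108.7, -0.85, 6.86, 12.72, 14, 396.6, -500, 108.7, -0.85, 6.86, 12.72, 14, 396.6, -500, 108.7, -0.85, 6.86, 12.72, 14, 396.6, -500, 108.7, -0.85, 6.86, 12.72, 14, 396.6, -500, 108.7, -0.85, 6.86, 12.72, 14, 396.6, -500, 108.7, -0.85, 6.86, 12.72, 14, 396.6, -500, 108.7, -0.85, 6.86, 12.72, 14]}}

```text
t: 1.7
position: [415.0, 14.9, 113.8]
eef_rot: [[0.986, 0.12, 0.119], [0.12, -0.993, 0.012], [0.119, 0.002, -0.993]]
wrist_force: [-0.3, -0.4, 0.7]
width: 0.162
gripper_force: 0.0
```

```bash
python3 -c "
from h import *
here();rel((-130,0,12))
m=camera_model('wrist')
im=capture('wrist')[:,:,::-1].copy()
cv2.imwrite('pics/w1.png',im)
for p in((106,39,22),(106,-39,22),(-110,39,12),(-110,-39,12),(-107,0,18),(-120,0,12),(-130,0,85)): print(p,proj(m,G@np.array(p)+O).round(0))
"
```

```text
1.7 gutter [-130.5   -1.6   85. ] F [-0.28 -0.37  0.73]
(-130, 0, 12) [ 0.5 -1.8 73. ] [ 0.11  0.03 -0.05]
(106, 39, 22) [[ 244. -178.]]
(106, -39, 22) [[ 376. -178.]]
(-110, 39, 12) [[264. 178.]]
(-110, -39, 12) [[359. 178.]]
(-107, 0, 18) [[311. 176.]]
(-120, 0, 12) [[312. 189.]]
(-130, 0, 85) [[311. 236.]]
```

View pics/w1.png

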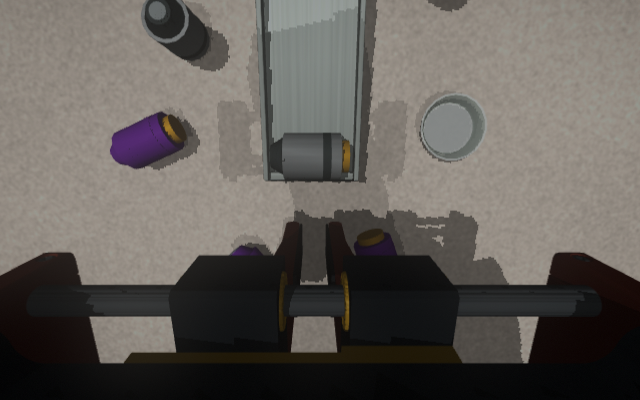

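The wrist view matches the model: the lip corners are at (264,181) and (361,180), against a prediction of (264,178) and (359,178). The barrel is centred at column 314, in line with the two fingertips at (295,224) and (333,224). Next I'll lower the hand behind the lip.

Call:
{"name": "drive_tool", "arguments": {"targets": [0.5, -1.8, 20, 0, 0, 0, 14, 0.5, -1.8, 40, 0, 0, 0, 14, 0.5, -1.8, 55, 0, 0, 0, 14, 0.5, -1.8, 65, 0, 0, 0, 14, 0.5, -1.8, 70, 0, 0, 0, 14, 0.5, -1.8, 73, 0, 0, 0, 14, 0.5, -1.8, 73, 0, 0, 0, 14]}}

```text
t: 2.45
position: [424.6, 18.5, 41.7]
eef_rot: [[0.985, 0.121, 0.12], [0.12, -0.993, 0.013], [0.12, 0.002, -0.993]]
wrist_force: [0.9, -1.0, 0.8]
width: 0.161
gripper_force: 0.0
```

```bash
python3 -c "
from h import *
here();rel((-130,0,12))
a=capture('scene')[150:230,290:390];b=capture('wrist')[100:300,200:440]
cv2.imwrite('pics/c2.png',np.hstack([cv2.resize(a,(400,320),interpolation=2),cv2.resize(b,(384,320))])[:,:,::-1])
"
```

```text
2.45 gutter [-129.2    0.8   12.2] F [ 0.87 -0.99  0.84]
(-130, 0, 12) [-0.8  0.8  0.2] [ 0.1  -0.03 -0.02]
```

View pics/c2.png

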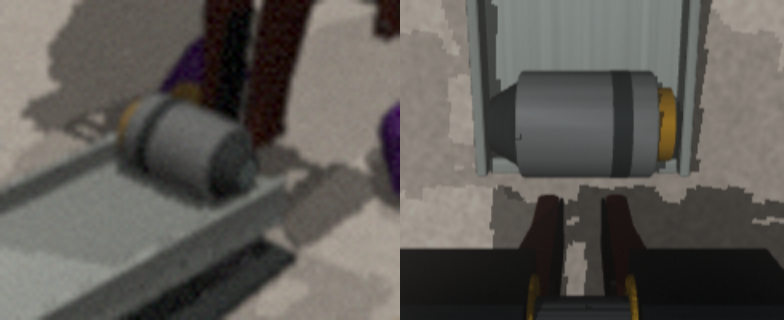

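The fingertips stand behind the objective and clear of the lip, centred on the barrel. I'll start the slow push.

Call:
{"name": "drive_tool", "arguments": {"targets": [3, 0.8, 0, 0, 0, 0, 14, 6, 0.8, 0, 0, 0, 0, 14, 8, 0.8, 0, 0, 0, 0, 14, 10, 0.8, 0, 0, 0, 0, 14, 12, 0.8, 0, 0, 0, 0, 14, 14, 0.8, 0, 0, 0, 0, 14, 16, 0.8, 0, 0, 0, 0, 14, 18, 0.8, 0, 0, 0, 0, 14, 20, 0.8, 0, 0, 0, 0, 14, 23, 0.8, 0, 0, 0, 0, 14, 26, 0.8, 0, 0, 0, 0, 14, 29, 0.8, 0, 0, 0, 0, 14, 32, 0.8, 0, 0, 0, 0, 14, 35, 0.8, 0, 0, 0, 0, 14, 38, 0.8, 0, 0, 0, 0, 14, 41, 0.8, 0, 0, 0, 0, 14, 44, 0.8, 0, 0, 0, 0, 14, 47, 0.8, 0, 0, 0, 0, 14, 49, 0.8, 0, 0, 0, 0, 14, 50, 0.8, 0, 0, 0, 0, 14]}}

```text
t: 4.55
position: [474.2, 24.1, 47.6]
eef_rot: [[0.985, 0.121, 0.12], [0.12, -0.993, 0.013], [0.12, 0.001, -0.993]]
wrist_force: [-1.3, -0.1, 0.4]
width: 0.16
gripper_force: 0.4
```

```bash
python3 -c "
from h import *
here();rel((-79,0,12))
m=camera_model('wrist')
a=capture('scene')[150:230,270:370];b=capture('wrist')[100:300,200:440]
x,y,z=(G.T@(np.array(sense()['position'])-O))
for k in(20,25,28,31,34): print(k,proj(m,G@np.array([x+k,0,18])+O)[0].round(0), 'top of barrel fwd edge', proj(m,G@np.array([x+k+18*.3,0,18+18*.95])+O)[0].round(0))
cv2.imwrite('pics/c3.png',np.hstack([cv2.resize(a,(400,320),interpolation=2),cv2.resize(b,(384,320))])[:,:,::-1])
"
```

```text
4.55 gutter [-79.    0.4  12.1] F [-1.28 -0.1   0.36]
(-79, 0, 12) [0.  0.4 0.1] [ 0.08 -0.03  0.01]
20 [314. 209.] top of barrel fwd edge [314. 209.]
25 [314. 200.] top of barrel fwd edge [314. 199.]
28 [314. 195.] top of barrel fwd edge [314. 194.]
31 [314. 190.] top of barrel fwd edge [314. 188.]
34 [314. 184.] top of barrel fwd edge [314. 182.]
```

View pics/c3.png

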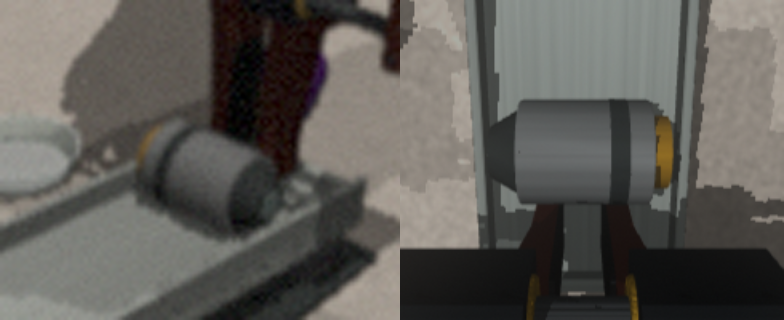

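It is rolling squarely in front of both fingertips, with the axis about 28 mm ahead of the TCP as modelled. I'll go on up.

Call:
{"name": "drive_tool", "arguments": {"targets": [2, 0.4, 0, 0, 0, 0, 14, 5, 0.4, 0.5, 0, 0, 0, 14, 9, 0.4, 1, 0, 0, 0, 14, 13, 0.4, 1.5, 0, 0, 0, 14, 17, 0.4, 2, 0, 0, 0, 14, 21, 0.4, 2.5, 0, 0, 0, 14, 25, 0.4, 3, 0, 0, 0, 14, 29, 0.4, 3, 0, 0, 0, 14, 33, 0.4, 3, 0, 0, 0, 14, 37, 0.4, 3, 0, 0, 0, 14, 41, 0.4, 3, 0, 0, 0, 14, 45, 0.4, 3, 0, 0, 0, 14, 49, 0.4, 3, 0, 0, 0, 14, 53, 0.4, 3, 0, 0, 0, 14, 57, 0.4, 3, 0, 0, 0, 14, 61, 0.4, 3, 0, 0, 0, 14, 65, 0.4, 3, 0, 0, 0, 14, 69, 0.4, 3, 0, 0, 0, 14, 72, 0.4, 3, 0, 0, 0, 14, 74, 0.4, 3, 0, 0, 0, 14]}}

```text
t: 6.65
position: [547.5, 32.6, 53.5]
eef_rot: [[0.985, 0.121, 0.119], [0.12, -0.993, 0.013], [0.12, 0.001, -0.993]]
wrist_force: [-1.0, -1.3, 0.4]
width: 0.161
gripper_force: 0.4
```

```bash
python3 -c "
from h import *
here();rel((-5,0,9))
a=capture('scene')[170:250,230:330];b=capture('wrist')[100:300,200:440]
cv2.imwrite('pics/c4.png',np.hstack([cv2.resize(a,(400,320),interpolation=2),cv2.resize(b,(384,320))])[:,:,::-1])
"
```

```text
6.65 gutter [-5.  -0.   9.1] F [-0.99 -1.32  0.37]
(-5, 0, 9) [-0.  -0.   0.1] [ 0.08 -0.03  0.01]
```

View pics/c4.png

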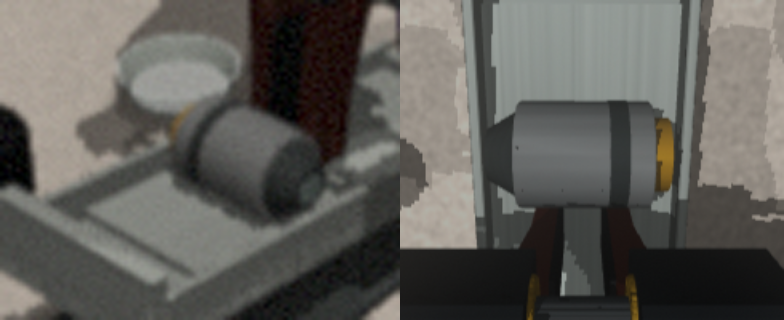

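It is still square, with the recess step just ahead. I'll slow down as it reaches the edge.

Call:
{"name": "drive_tool", "arguments": {"targets": [2, 0, 0, 0, 0, 0, 14, 5, 0, 0, 0, 0, 0, 14, 9, 0, 0, 0, 0, 0, 14, 13, 0, 0, 0, 0, 0, 14, 17, 0, 0, 0, 0, 0, 14, 21, 0, 0, 0, 0, 0, 14, 25, 0, 0, 0, 0, 0, 14, 29, 0, 0, 0, 0, 0, 14, 33, 0, 0, 0, 0, 0, 14, 36, 0, 0, 0, 0, 0, 14, 39, 0, 0, 0, 0, 0, 14, 42, 0, 0, 0, 0, 0, 14, 44, 0, 0, 0, 0, 0, 14, 46, 0, 0, 0, 0, 0, 14, 48, 0, 0, 0, 0, 0, 14, 50, 0, 0, 0, 0, 0, 14, 52, 0, 0, 0, 0, 0, 14, 54, 0, 0, 0, 0, 0, 14, 56, 0, 0, 0, 0, 0, 14, 58, 0, 0, 0, 0, 0, 14]}}

```text
t: 8.75
position: [604.6, 39.6, 60.5]
eef_rot: [[0.985, 0.121, 0.12], [0.12, -0.993, 0.013], [0.12, 0.001, -0.993]]
wrist_force: [0.4, 0.2, -0.2]
width: 0.158
gripper_force: 0.0
```

Call:
{"name": "drive_tool", "arguments": {"targets": [1, 0, 0, 0, 0, 0, 14, 2, 0, 0, 0, 0, 0, 14, 3, 0, 0, 0, 0, 0, 14, 4, 0, 0, 0, 0, 0, 14, 4, 0, 0, 0, 0, 0, 14, 4, 0, 0, 0, 0, 0, 14]}}

```text
t: 9.35
position: [608.3, 40.0, 60.9]
eef_rot: [[0.985, 0.121, 0.119], [0.12, -0.993, 0.013], [0.12, 0.001, -0.993]]
wrist_force: [0.5, -0.2, 0.7]
width: 0.153
gripper_force: 0.1
```

```bash
python3 -c "
from h import *
here()
m=camera_model('wrist')
for p in((86.5,0,14),(75,0,0),(75,0,18)):print(p,proj(m,G@np.array(p)+O)[0].round(0))
a=capture('scene')[180:260,220:320];b=capture('wrist')[100:300,200:440]
cv2.imwrite('pics/c5.png',np.hstack([cv2.resize(a,(400,320),interpolation=2),cv2.resize(b,(384,320))])[:,:,::-1])
"
```

```text
9.35 gutter [56.7 -0.1  9.1] F [ 0.5  -0.18  0.71]
(86.5, 0, 14) [314. 191.]
(75, 0, 0) [314. 203.]
(75, 0, 18) [314. 213.]
```

View pics/c5.png

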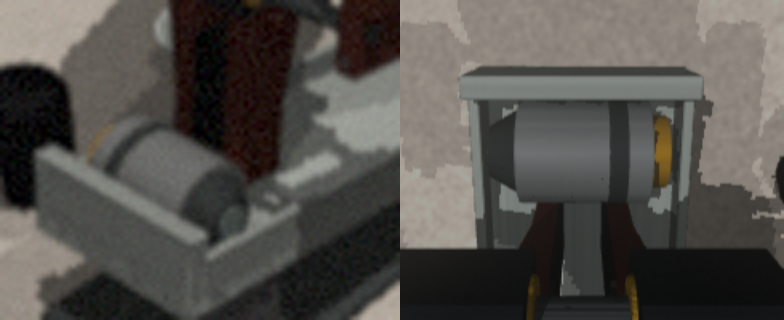

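The barrel now lies against the end stop in the recess, centred near wrist pixel (314,195), with almost no force on the fingers. I'll back off slowly to see whether it stays.

Call:
{"name": "drive_tool", "arguments": {"targets": [-1, 0, 0, 0, 0, 0, 14, -2, 0, 0, 0, 0, 0, 14, -4, 0, 0, 0, 0, 0, 14, -6, 0, 0, 0, 0, 0, 14, -9, 0, 0, 0, 0, 0, 14, -12, 0, 0, 0, 0, 0, 14, -15, 0, 0, 0, 0, 0, 14, -15, 0, 0, 0, 0, 0, 14, -15, 0, 0, 0, 0, 0, 14]}}

```text
t: 10.35
position: [593.5, 38.2, 59.1]
eef_rot: [[0.985, 0.121, 0.119], [0.12, -0.993, 0.013], [0.12, 0.001, -0.993]]
wrist_force: [-0.6, 0.2, 0.2]
width: 0.157
gripper_force: 0.0
```

```bash
python3 -c "
from h import *
here()
m=camera_model('wrist')
for p in((86.5,0,14),(75,0,0),(75,0,18)):print(p,proj(m,G@np.array(p)+O)[0].round(0))
a=capture('scene')[180:260,220:320];b=capture('wrist')[100:300,200:440]
cv2.imwrite('pics/c6.png',np.hstack([cv2.resize(a,(400,320),interpolation=2),cv2.resize(b,(384,320))])[:,:,::-1])
"
```

```text
10.35 gutter [41.7 -0.1  9.2] F [-0.64  0.2   0.17]
(86.5, 0, 14) [313. 164.]
(75, 0, 0) [313. 180.]
(75, 0, 18) [314. 187.]
```

View pics/c6.png

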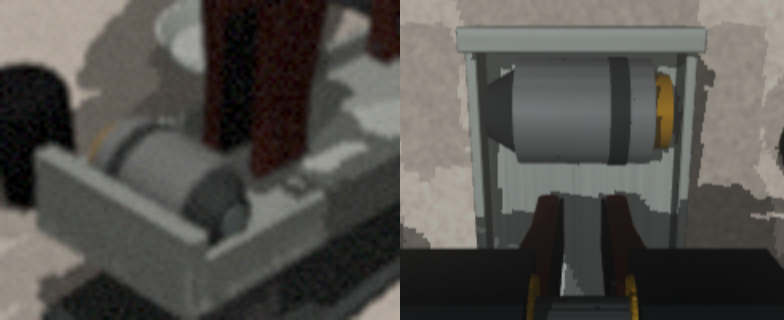

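With the fingers 15 mm back, the objective hasn't moved from the recess. I'll lift the hand away and compare frames before and after.

Call:
{"name": "drive_tool", "arguments": {"targets": [-3, 0, -10, 0, 0, 0, 14, -5, 0, -30, 0, 0, 0, 14, -10, 0, -60, 0, 0, 0, 14, -20, 0, -90, 0, 0, 0, 14, -40, 0, -120, 0, 0, 0, 14, -60, 0, -140, 0, 0, 0, 14, -80, 0, -150, 0, 0, 0, 14, -80, 0, -150, 0, 0, 0, 14, -80, 0, -150, 0, 0, 0, 14, -80, 0, -150, 0, 0, 0, 14]}}

```text
t: 11.45
position: [497.4, 26.7, 198.3]
eef_rot: [[0.985, 0.121, 0.12], [0.12, -0.993, 0.013], [0.12, 0.001, -0.993]]
wrist_force: [-0.1, 0.4, 0.1]
width: 0.16
gripper_force: 0.0
```

```bash
python3 -c "
from h import *
here()
# objective patch in the scene camera before/after the lift; crop of c6 rows 180.., cols 220..
old=cv2.resize(cv2.imread('pics/c6.png')[:,:400],(100,80),interpolation=cv2.INTER_AREA)
new=capture('scene')[:,:,::-1].copy()
t=old[25:65,20:50]; r=cv2.matchTemplate(new,t,cv2.TM_CCOEFF_NORMED);print(cv2.minMaxLoc(r),'expect (240,205)')
o=cv2.imread('pics/scene0.png')
for n,(x,y,w,h) in dict(spare=(338,230,32,45),eyepiece=(210,193,30,40),dish=(257,177,34,24)).items():
    print(n,cv2.minMaxLoc(cv2.matchTemplate(new,o[y:y+h,x:x+w],cv2.TM_CCOEFF_NORMED))[1::2],(x,y))
"
```

```text
11.45 gutter [-37.8   0.2 158.9] F [-0.14  0.36  0.14]
(-0.44522374868392944, 0.5894151926040649, (397, 227), (240, 205)) expect (240,205)
spare (0.9945224523544312, (338, 230)) (338, 230)
eyepiece (0.9924702644348145, (210, 193)) (210, 193)
dish (0.5975072383880615, (257, 177)) (257, 177)
```

```bash
python3 -c "
from station import *
print(sign_off())"
```

```text
the job is handed in; nothing more can be done
None
```

The objective was rolled up the gutter and dropped into the recess against the end stop. It stayed there as the hand withdrew, the things around the gutter did not move, and I handed the job in at about 11.5 s.

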